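Pack the jars and hold the visit tray's latched bar open

ROBOT

A 6-joint arm with a two-finger parallel gripper is mounted at the origin on the work surface. World frame = base frame: x ahead of the robot, y to its left, z up, the work surface at z = 0. Lengths are in m, angles in degrees, forces in N, time in s.
With the tool pointing down it reaches from about 0.4 to 0.825 m from the base axis. Payload 7 kg.
Tool frame: the origin (TCP) lies on the centre line of the jaws, within the pads' length; the fingertips stand 19 mm ahead of it and the grasp point (between the pads) is the TCP; z points along the fingers, y is the line along which they close (so a half turn about z gives the same grasp; the last joint's range is limited). The gripper opens to 88 mm and grips with 3 to 60 N. Pads are 19 mm wide; open, the fingers measure 130 mm over their backs; the gripper's body (78 mm by 193 mm) begins 47 mm behind the grasp point.
Start: joints at [-60.671, 20.546, 0.682, 0, -70.136, -16.507], TCP at [0.15, -0.658, 0.246] pointing down, gripper open.
Joint ranges: [-176.03, 176.03], [-82.01, 121.73], [-58.28, 71.71], [-173.87, 95.51], [-174.79, -0.11], [-173.66, 173.66]. Speed limits (degrees/s): [136.94, 136.94, 172.46, 180, 180, 180].

INTERFACE

Orientations are given as [roll, pitch, yaw] about the fixed x, y, z axes, in that order (R = Rz(yaw) Ry(pitch) Rx(roll)).
In Python, from plant import get_state, capture, close_job gives the robot as it stands.
- The arm moves only by the tool apply_moves, never from a script. Its argument "targets" is a list of rows, each a list of 7 numbers: the opening, from 0 (shut) to 1 (fully open), then the shift along the tool's x, y, z normalised to -1 to 1, where 1 is 1000 mm, then the turn, a rotation vector about the tool's x, y, z normalised to -1 to 1, where 1 is 90 degrees. In form: [[claw, tx, ty, tz, ax, ay, az], ...]. A call has 1 to 20 rows; each row shifts and turns the commanded pose from where the row before left it, along the tool's axes as they then stand; what a row does not reach is not made up. A row lasts 1/12 s, in which the tool goes at most 41.7 mm and 7.16 degrees, less where a joint would pass 70% of its speed; a pose out of reach is approached as far as the arm can. A call with a number of a shift or a turn outside -1 to 1 is refused whole. A call with a gripper value outside its range is refused whole. The fingers move at their own pace and stop on an object; "newtons" is the grip in N (left out, the last holds). Time passes only in rows, so rows that do not move let the fingers close. It gives the time, the measured TCP pose, the force, the opening and the grip force at its end, in the units of the state.
- get_state(): the state, without advancing time (a new reading comes with each control period).
- capture(name): name is "scene" or "top"; returns a dict with "frame" (384x512x3 uint8, red, green, blue), "range_z" (384x512 float32, m along the optical axis (not along the pixel's ray), 0 where there is no reading), "camera_matrix" (3x3 intrinsics, pixels), "T" (4x4, takes a point from camera to world coordinates). Camera axes: x right, y down, z forward; pixel columns grow to the right and rows downward; lengths in m; the calibration is good to about 2 mm. A picture is of the moment at which its call begins.
- close_job(): hands the job in; it is judged then, once.
The state is a dict: "time_s": time; "joints": joint angles; "qd": joint speeds; "joint_torque": joint torques, N m; "tcp_pos": TCP position; "eef_rot": TCP orientation; "contact_force": force on the tool from outside, world axes, zero at the start; "moment": the same for the moment, N m; "gripper_width": finger opening in m; "gripper_force": force on a finger pad.
Only numpy, scipy, OpenCV 4.12 (cv2) and the standard library are available. Lean on these libraries where they do the work, as an engineer would, in place of code of your own. Each camera call takes 0.05 s, during which the arm holds its last target. There are 200 camera calls.

TASK

Pack the house-call tray: nest the three steel jars inside one another in size order, the middle jar in the wide jar that stands on the tray and the slim jar in the middle one, all upright and sitting on the bottom, with the wide jar staying on the bare side of the tray. Then, at the coupler, pull the spring latch sideways towards the fixed post so that its jaw clears the ball, lift the hold-down bar's coupler end at least 6 cm off the ball, and keep holding it there with the gripper for a colleague to slide the cassette under: the program finishes while holding the bar raised. Leave the bottle, the pen cup and the cassette where they are.

Things in the scene. Friction and masses are not known exactly. Their poses are not given: they have to be found in the camera images.
- tray: white plastic tray fixed to the counter, 300 (x) x 290 (y) mm, base 8 mm thick, rim 16 mm high; origin at its underside's centre, on the work surface, z up. The hold-down bar lies along x on its +y half (y = +70 mm), the wide jar stands on the bare -y half
- ball (a point): centre of the 30 mm steel ball on its thin stem, under the coupler, 50 mm above the work surface; at x = -100, y = +70 mm on the tray; axes those of the tray
- bar: aluminium hold-down bar, 22 mm wide. Origin on its hinge line (far end, 68 mm above the work surface); x runs along the bar away from the coupler, y is the hinge axis. Coupler: dark steel block 54 x 30 mm at x = -230 mm, top 84 mm up. Turns upwards 0 to 1.2 rad, falls back if let go. About 350 g, 2 to 4 N to lift at the coupler; locked while the latch jaw is under the ball
- grip (a point): where to hold the coupler, fixed to the bar, with its axes: x = -230, y = 4.5, z = 38 mm in the bar's frame, 106 mm above the work surface when down. It is half-way between the outer faces of post and tab when the latch is fully pulled. Post and tab can be squeezed together between two fingers from above, closing along y: outer width 51 mm at rest, 39 mm fully pulled
- post (a point): centre of the fixed post on the coupler: upright aluminium plate 26 mm (x) x 9 mm (y), 40 mm tall, from 84 to 124 mm above the work surface; its outer face is 4.5 mm from this point to -y, 19.5 mm from the grip point; axes those of the bar
- tab (a point): centre of the gripping part of the latch tab, an upright aluminium plate 26 mm (x) x 8 mm (y), top 124 mm above the work surface with the bar down; axes those of the bar. Moves with the latch. Its outer (+y) face is 4 mm from this point: 31.5 mm from the grip point at rest, 19.5 mm when fully pulled
- latch (a joint): slide of the spring latch, m: 0 at rest (jaw under the ball, bar locked), grows as the tab is pulled in the bar's -y direction towards the fixed post, stop at 0.012. The jaw clears the ball from about 0.008. The spring pushes it back with 4 N at rest and 9 N at the stop
- wide_mid (a point): wide steel jar, open at the top, outer diameter 88 mm, inner 80, height 68, bottom 5 mm thick, 250 g, loose on the tray; the point is on its axis, half-way up (34 mm above its underside)
- middle_mid (a point): middle steel jar, open at the top, outer diameter 62 mm, inner 56, height 88, bottom 5 mm thick, about 160 g, on the counter; the point is on its axis, half-way up (44 mm). Seated in the wide jar it stands 25 mm proud and its point is 15 mm above that of the wide jar
- slim_mid (a point): slim steel jar, open at the top, outer diameter 44 mm, inner 38, height 108, bottom 5 mm thick, about 110 g, on the counter; the point is on its axis, half-way up (54 mm). Seated in the middle jar it stands 25 mm proud and its point is 15 mm above that of the middle jar
- bottle: bystander: white bottle, 64 mm in diameter, 170 mm tall; origin at its underside
- cassette: bystander: steel instrument cassette (box), 150 x 100 x 52 mm; origin at its underside
- pencup: bystander: black pen cup, 72 mm in diameter, 90 mm tall with pens up to 155 mm; origin at its underside
Mind the look-alikes: they are no part of the job. What is shaped like the part that bears middle_mid but green or red is not meant.

How it is judged:
By the outcome, as a careful person would: the job done as asked, in the order asked, and still so for the second after the job is handed in, while the arm keeps its last pose, push and grip.
It also fails if it takes over 67 s, if anything falls off the work surface, if the arm or the gripper's body presses on something with over 40 N, if the wrist force passes 120 N, or if a joint passes its speed limit or range.

## Working session

There is one attempt and no reset: what is moved stays moved. The work goes in short steps, Python scripts to look and compute and a tool call to move; the robot and the scene stay as the last step left them, time stands still between calls to the robot, and variables do not carry over. Pictures are saved under pics/ and viewed, at most 10 in all, crops included, and the job is handed in when it is done.

Besides the shell and the picture viewer there is one more tool, called after "Emit:" by a JSON object that holds its "name" and its "arguments", one argument or row to a line. apply_moves: Moves the arm, as the interface text tells. Scaled input: -1 to 1 covers 1000 mm each way for a shift and 90 degrees each way for a turn. Its arguments: {"type":"object","properties":{"targets":{"type":"array","items":{"type":"array","items":{"type":"number"}}},"newtons":{"type":"number"}},"required":["targets"]}

```bash
mkdir -p pics; ls; python3 - <<'E'
from plant import *
import cv2,numpy as np
print(get_state())
for n in("scene","top"):
    c=capture(n); cv2.imwrite(f"pics/{n}0.png",cv2.cvtColor(c["frame"],cv2.COLOR_RGB2BGR)); np.savez(f"{n}0.npz",**c); print(c["camera_matrix"],c["T"])
E
```

```text
pics
{'time_s': 0.0, 'joints': array([-6.06724244e+01,  2.05924401e+01,  6.33991218e-01, -2.01053943e-02,
       -7.01367590e+01, -1.65051451e+01]), 'qd': array([ 0.00923787,  0.08759947, -0.0582914 , -0.05655448,  0.09072161,
        0.04952546]), 'joint_torque': array([ 7.57156317e-05, -5.82728899e+01,  2.93047071e+01,  6.99722975e+00,
        7.13873509e-03, -1.38826963e-04]), 'tcp_pos': array([ 0.14965555, -0.65772734,  0.24461303]), 'eef_rot': array([ 1.79903345e+02, -8.92982717e-03, -1.67184409e+02]), 'contact_force': array([-0.81090905, -0.30477624, -0.59563451]), 'moment': array([-0.00857858, -0.00822547,  0.02851317]), 'gripper_force': 0.0, 'gripper_width': 0.08755681602609922}
[[403.39729575   0.         252.00664836]
 [  0.         403.39729575 189.03444102]
 [  0.           0.           1.        ]] [[-0.71187662  0.53636514 -0.45336973  1.24733791]
 [ 0.70227045  0.53728816 -0.46705208  0.67018555]
 [-0.00692026 -0.65087162 -0.75915627  1.14538244]
 [ 0.          0.          0.          1.        ]]
[[403.42584692   0.         255.36651112]
 [  0.         403.42584692 190.69203272]
 [  0.           0.           1.        ]] [[-0.01828238 -0.99617465  0.08545074  0.50418492]
 [-0.99978861  0.01901875  0.00781132  0.02021908]
 [-0.00940661 -0.08528986 -0.99631178  1.23762533]
 [ 0.          0.          0.          1.        ]]
```

View pics/scene0.png

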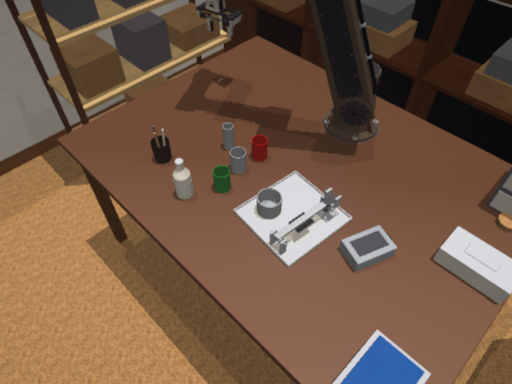

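View pics/top0.png

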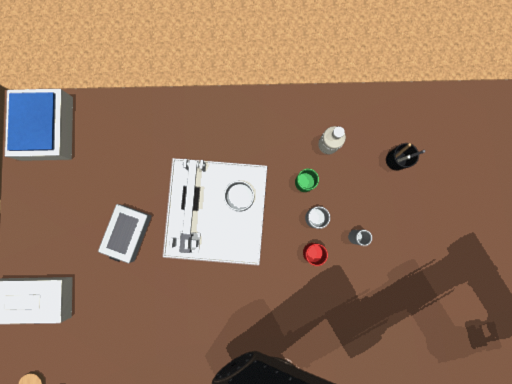

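The top view shows the steel middle jar at about (318,217). Its look-alikes are green (307,180) and red (315,254). The slim steel jar is at (361,237) and the wide jar at (240,196) on the tray. The coupler is at (187,241), the bar's end nearest the robot. I choose the grey jar at (318,217) and check it in a crop while measuring.

```bash
cat > h.py <<'E'
import numpy as np,cv2
from scipy.optimize import least_squares
def cloud(c):
    K,T,z=c["camera_matrix"],c["T"],c["range_z"]
    v,u=np.indices(z.shape); p=np.stack([(u-K[0,2])/K[0,0]*z,(v-K[1,2])/K[1,1]*z,z],-1)
    return p@T[:3,:3].T+T[:3,3]
def jar(P,c,R,h,ro):
    """fit a circle of outer radius ro to the rim at height h near c"""
    m=(np.hypot(P[...,0]-c[0],P[...,1]-c[1])<R)&(abs(P[...,2]-h)<.008)
    q=P[m][:,:2]
    s=least_squares(lambda x:np.hypot(*(q-x).T)-(ro-.0018),q.mean(0),loss="soft_l1",f_scale=.002)
    return s.x,len(q),np.median(P[m][:,2])
E
python3 - <<'E'
from h import *
t=np.load("top0.npz");s=np.load("scene0.npz")
P=cloud(t);Q=cloud(s)
for n,(u,v),h,ro in [("wide",(240,196),.076,.044),("mid",(318,217),.088,.031),("slim",(361,237),.108,.022),("green",(307,180),.088,.031),("red",(315,254),.088,.031)]:
    c=np.array([P[v,u,0],P[v,u,1]])
    print(n,P[v,u],jar(P,c,ro+.025,h,ro), jar(Q,c,ro+.025,h,ro))
# tray outline: rim height ~16mm
for X in(P,Q):
    m=(X[...,2]>.005)&(X[...,2]<.024)&(X[...,0]>.3)&(X[...,0]<.75)&(X[...,1]>-.06)&(X[...,1]<.3)
    r=cv2.minAreaRect((X[m][:,:2]*1000).astype(np.float32));print(r)
# coupler region
c=t["frame"][150:265,155:275];big=cv2.resize(c,None,fx=4,fy=4,interpolation=cv2.INTER_CUBIC)
c2=t["frame"][165:270,280:385];b2=cv2.resize(c2,(300,300));o=np.zeros((460,800,3),np.uint8);o[:,:480]=big[:460];o[:300,490:790]=b2
cv2.imwrite("pics/crop1.png",o[...,::-1])
for X in (P,Q):
    for lo,hi in((.095,.14),(.076,.092)):
        m=(X[...,2]>lo)&(X[...,2]<hi)&(X[...,0]>.35)&(X[...,0]<.75)&(X[...,1]>.1)&(X[...,1]<.32)
        n,l,st,ce=cv2.connectedComponentsWithStats(m.astype(np.uint8))
        for i in range(1,n):
            if st[i,4]>5: print(lo,ce[i].round(1),st[i,4],X[l==i].mean(0).round(4),X[l==i].min(0).round(3),X[l==i].max(0).round(3))
E
```

```text
wide [0.59400503 0.07696343 0.01148649] (array([0.59174097, 0.07806767]), 132, np.float64(0.07548152358768134)) (array([0.59304145, 0.08208628]), 122, np.float64(0.07330053189226204))
mid [ 0.52580866 -0.15885556  0.00842566] (array([ 0.52474121, -0.14978107]), 80, np.float64(0.08766726615877751)) (array([ 0.52596521, -0.14693276]), 62, np.float64(0.08437925318530537))
slim [ 0.46292764 -0.28818283  0.00230359] (array([ 0.46562035, -0.26940512]), 67, np.float64(0.10677210674522519)) (array([ 0.46685018, -0.26610388]), 40, np.float64(0.1035752518392219))
green [ 0.63997834 -0.1293886   0.00352802] (array([ 0.63403206, -0.12140799]), 79, np.float64(0.08688057381889935)) (array([ 0.63627554, -0.11816785]), 74, np.float64(0.08431668296924133))
red [ 0.41423984 -0.14724597  0.00161632] (array([ 0.41980831, -0.13939744]), 85, np.float64(0.08694394883026124)) (array([ 0.421366  , -0.13555036]), 59, np.float64(0.08562495093134204))
((525.2432861328125, 120.04320526123047), (448.8291320800781, 359.6258850097656), 0.029926780611276627)
((523.9154663085938, 135.68638610839844), (435.62835693359
[... 205 characters left out ...]
.225 0.127]
0.076 [184.7 163.3] 18 [0.6875 0.2333 0.0782] [0.677 0.229 0.076] [0.7   0.238 0.08 ]
0.076 [188.2 209.1] 816 [0.5546 0.2227 0.0826] [0.432 0.194 0.076] [0.696 0.265 0.091]
0.076 [201.1 164.2] 17 [0.6838 0.1857 0.0779] [0.673 0.183 0.076] [0.696 0.189 0.08 ]
0.095 [328.3 192.7] 53 [0.4612 0.2262 0.1122] [0.445 0.219 0.095] [0.473 0.231 0.127]
0.095 [337.6 200.3] 48 [0.4655 0.2681 0.1122] [0.448 0.262 0.095] [0.478 0.273 0.126]
0.076 [307.3 216. ] 521 [0.5638 0.2272 0.0817] [0.431 0.198 0.076] [0.698 0.274 0.091]
0.076 [274.  231.1] 10 [0.6845 0.1893 0.078 ] [0.674 0.187 0.076] [0.696 0.193 0.081]
0.076 [283.6 241. ] 9 [0.6903 0.2361 0.0775] [0.681 0.233 0.076] [0.699 0.239 0.079]
```

View pics/crop1.png

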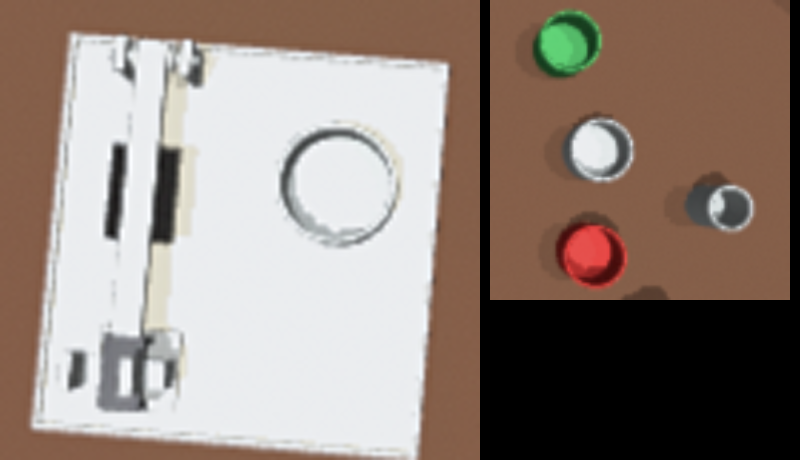

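The crop confirms it: the open grey steel jar at (318,217) is the middle jar, with green above and red below it. The slim jar is to its right. The post stands on the coupler, and the tab is the separate plate to its left (+y).

Emit:
{"name": "apply_moves", "arguments": {
  "targets": [
    [1,0,0,0,0,0,0.067],
    [1,0,0,0,0,0,0.067],
    [1,0,0,0,0,0,0.067],
    [1,-0.0192,0.0319,0,0,0,0],
    [1,-0.0192,0.0319,0,0,0,0],
    [1,-0.0192,0.0319,0,0,0,0],
    [1,-0.0192,0.0319,0,0,0,0],
    [1,-0.0192,0.0319,0,0,0,0],
    [1,-0.0192,0.0319,0,0,0,0],
    [1,-0.0192,0.0319,0,0,0,0],
    [1,-0.0192,0.0319,0,0,0,0],
    [1,-0.0192,0.0319,0,0,0,0],
    [1,-0.0192,0.0319,0,0,0,0],
    [1,-0.0192,0.0319,0,0,0,0],
    [1,-0.0192,0.0319,0,0,0,0],
    [1,-0.0192,0.0319,0,0,0,0],
    [1,-0.0192,0.0319,0,0,0,0],
    [1,-0.0192,0.0319,0,0,0,0],
    [1,-0.0192,0.0319,0,0,0,0],
    [1,-0.0192,0.0319,0,0,0,0]
  ],
  "newtons": 15
}}

```text
time_s: 1.77
tcp_pos: [0.5251, -0.1463, 0.2454]
eef_rot: [180.0, -0.0, 174.7]
contact_force: [0.2, -1.2, -0.2]
gripper_width: 0.0879
gripper_force: 0.0
```

```bash
cat >> h.py <<'E'
from scipy.spatial.transform import Rotation as Ro
def to(target):
    from plant import get_state
    s=get_state();R=Ro.from_euler("xyz",s["eef_rot"],degrees=True)
    print("t",s["time_s"],"tcp",s["tcp_pos"].round(4),"rot",s["eef_rot"].round(2),"F",s["contact_force"].round(1),"w",s["gripper_width"],s["gripper_force"])
    print("shift tool m",R.inv().apply(np.array(target)-s["tcp_pos"]).round(4))
E
python3 -c "
from h import *;to([.5254,-.1484,.086])
from plant import get_state;print(get_state()['joints'].round(1))"
```

```text
t 1.7667 tcp [ 0.5251 -0.1463  0.2454] rot [ 1.7999e+02 -1.0000e-02  1.7474e+02] F [ 0.2 -1.2 -0.2] w 0.08787042801031941 0.0
shift tool m [-0.0005 -0.0021  0.1594]
[   5.     8.3  -15.8   -0.   -65.9 -100.3]
```

Emit:
{"name": "apply_moves", "arguments": {
  "targets": [
    [1,-0.0005,-0.002,0.035,0,0,0],
    [1,0,0,0.035,0,0,0],
    [1,0,0,0.035,0,0,0],
    [1,0,0,0.03,0,0,0],
    [1,0,0,0.02,0,0,0],
    [1,0,0,0.004,0,0,0],
    [1,0,0,0,0,0,0],
    [0.6,0,0,0,0,0,0],
    [0.6,0,0,0,0,0,0],
    [0.6,0,0,0,0,0,0],
    [0.6,0,0,0,0,0,0],
    [0.6,0,0,0,0,0,0],
    [0.6,0,0,0,0,0,0],
    [0.6,0,0,0,0,0,0]
  ],
  "newtons": 20
}}

```text
time_s: 2.93
tcp_pos: [0.5255, -0.1503, 0.0876]
eef_rot: [-180.0, 0.1, 174.8]
contact_force: [-1.6, -0.8, 7.3]
gripper_width: 0.0616
gripper_force: 20.0
```

Emit:
{"name": "apply_moves", "arguments": {
  "targets": [
    [0.5,0,0,-0.01,0,0,0],
    [0.5,0,0,-0.02,0,0,0],
    [0.5,0,0,-0.03,0,0,0],
    [0.5,0,0,-0.03,0,0,0],
    [0.5,0,0,-0.02,0,0,0],
    [0.5,0,0,0,0,0,0]
  ],
  "newtons": 25
}}

```text
time_s: 3.43
tcp_pos: [0.5271, -0.1503, 0.2018]
eef_rot: [180.0, 0.4, 174.8]
contact_force: [1.3, -0.6, -2.1]
gripper_width: 0.0614
gripper_force: 25.0
```

```bash
python3 - <<'E'
from h import *
from plant import *
to([.5924,.0801,.195])
for n in("top","scene"):
    c=capture(n);P=cloud(c)
    cv2.imwrite(f"pics/{n}1.png",c["frame"][...,::-1])
    print(n,jar(P,(.592,.08),.07,.076,.044))
    m=(np.hypot(P[...,0]-.525,P[...,1]+.148)<.05)&(P[...,2]<.19)&(P[...,2]>.03);q=P[m]
    print(len(q),q.min(0),q.max(0))
c=capture("scene");cv2.imwrite("pics/s1.png",cv2.resize(c["frame"][80:240,180:380],None,fx=3,fy=3)[...,::-1])
E
```

```text
t 3.4333 tcp [ 0.5271 -0.1503  0.2018] rot [179.99   0.42 174.77] F [ 1.3 -0.6 -2.1] w 0.061375893474121083 24.996746820397675
shift tool m [-0.044   0.2354  0.0072]
top (array([0.59099625, 0.07793013]), 66, np.float64(0.07564505638768948))Traceback (most recent call last):
  File "<stdin>", line 9, in <module>
    return umr_minimum(a, axis, None, out, keepdims, initial, where)
ValueError: zero-size array to reduction operation minimum which has no identity
```

Emit:
{"name": "apply_moves", "arguments": {
  "targets": [
    [0.5,-0.0063,0.0334,0,0,0,0],
    [0.5,-0.0063,0.0334,0,0,0,0],
    [0.5,-0.0063,0.0334,0,0,0,0],
    [0.5,-0.0063,0.0334,0,0,0,0],
    [0.5,-0.0063,0.0334,0,0,0,0],
    [0.5,-0.0063,0.0334,0,0,0,0],
    [0.5,-0.0063,0.0334,0,0,0,0],
    [0.5,0,0,0,0,0,0],
    [0.5,0,0,0,0,0,0],
    [0.5,0,0,0,0,0,0]
  ]
}}

```text
time_s: 4.32
tcp_pos: [0.5893, 0.0785, 0.1953]
eef_rot: [-179.9, -0.1, 174.8]
contact_force: [-0.7, -0.4, -2.0]
gripper_width: 0.0613
gripper_force: 25.0
```

```bash
python3 - <<'E'
from h import *
from plant import *
to([.5924,.0785,.101])
c=capture("scene");cv2.imwrite("pics/s1.png",cv2.resize(c["frame"][80:270,180:380],None,fx=3,fy=3)[...,::-1])
P=cloud(c)
print(jar(P,(.592,.08),.07,.076,.044))
E
```

```text
t 4.3167 tcp [0.5893 0.0785 0.1953] rot [-1.7994e+02 -1.4000e-01  1.7476e+02] F [-0.7 -0.4 -2. ] w 0.0613118475562922 24.996601045131683
shift tool m [-0.0033  0.0003  0.0943]
(array([0.59318821, 0.08186268]), 88, np.float64(0.07331601715246527))
```

View pics/s1.png

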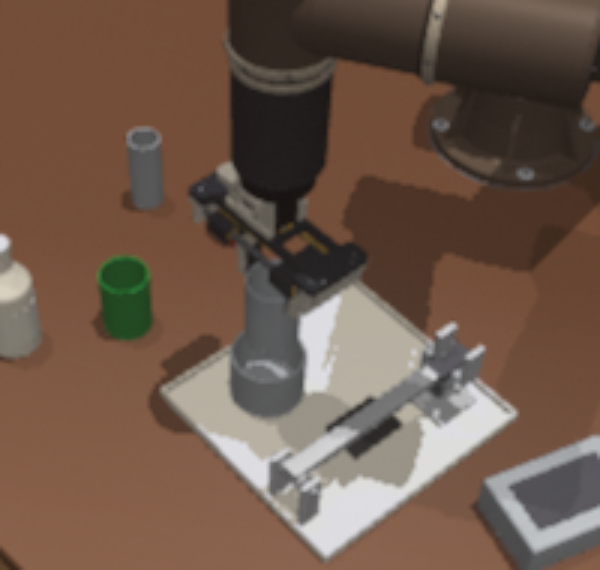

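Emit:
{"name": "apply_moves", "arguments": {
  "targets": [
    [0.5,-0.003,0,0.01,0,0,0],
    [0.5,0,0,0.02,0,0,0],
    [0.5,0,0,0.02,0,0,0],
    [0.5,0,0,0.02,0,0,0],
    [0.5,0,0,0.015,0,0,0],
    [0.5,0,0,0.006,0,0,0],
    [0.5,0,0,0.001,0,0,0],
    [0.5,0,0,0.001,0,0,0],
    [0.5,0,0,0.001,0,0,0],
    [0.5,0,0,0,0,0,0]
  ]
}}

```text
time_s: 5.2
tcp_pos: [0.5938, 0.0784, 0.1034]
eef_rot: [180.0, 0.1, 174.7]
contact_force: [0.6, 0.7, -1.3]
gripper_width: 0.0613
gripper_force: 25.0
```

Emit:
{"name": "apply_moves", "arguments": {
  "targets": [
    [0.5,0,0,0.001,0,0,0],
    [0.5,0,0,0.001,0,0,0],
    [0.5,0,0,0.001,0,0,0],
    [0.5,0,0,0,0,0,0],
    [0.5,0,0,0,0,0,0]
  ]
}}

```text
time_s: 5.62
tcp_pos: [0.5938, 0.0785, 0.1007]
eef_rot: [180.0, 0.1, 174.8]
contact_force: [-1.6, -0.5, 5.4]
gripper_width: 0.0611
gripper_force: 25.0
```

Emit:
{"name": "apply_moves", "arguments": {
  "targets": [
    [1,0,0,0,0,0,0],
    [1,0,0,0,0,0,0],
    [1,0,0,0,0,0,0],
    [1,0,0,0,0,0,0],
    [1,0,0,-0.02,0,0,0],
    [1,0,0,-0.035,0,0,0],
    [1,0,0,-0.035,0,0,0],
    [1,0,0,-0.035,0,0,0],
    [1,0.0095,-0.0358,0,0,0,0],
    [1,0.0095,-0.0358,0,0,0,0],
    [1,0.0095,-0.0358,0,0,0,0],
    [1,0.0095,-0.0358,0,0,0,0],
    [1,0.0095,-0.0358,0,0,0,0],
    [1,0.0095,-0.0358,0,0,0,0],
    [1,0.0095,-0.0358,0,0,0,0],
    [1,0.0095,-0.0358,0,0,0,0],
    [1,0.0095,-0.0358,0,0,0,0],
    [1,0.0095,-0.0358,0,0,0,0]
  ]
}}

```text
time_s: 7.12
tcp_pos: [0.4649, -0.2709, 0.2247]
eef_rot: [180.0, 0.0, 174.7]
contact_force: [1.4, -0.3, -0.6]
gripper_width: 0.0877
gripper_force: 0.0
```

```bash
python3 - <<'E'
from h import *
from plant import *
to([.4662,-.2690,.106])
for n in("top","scene"):
    c=capture(n);P=cloud(c)
    print(n,jar(P,(.592,.08),.07,.076,.044),jar(P,(.592,.08),.05,.101,.031))
    if n=="scene":print("slim",jar(P,(.466,-.268),.045,.108,.022))
E
```

```text
t 7.1167 tcp [ 0.4649 -0.2709  0.2247] rot [1.8000e+02 3.0000e-02 1.7475e+02] F [ 1.4 -0.3 -0.6] w 0.08774965222775752 0.0
shift tool m [-0.001   0.002   0.1187]
top (array([0.59150343, 0.07795756]), 157, np.float64(0.07581150932638203)) (array([0.59286294, 0.07837678]), 76, np.float64(0.10025700400747406))
scene (array([0.59247562, 0.08154259]), 188, np.float64(0.07405731016900363)) (array([0.59430586, 0.08191358]), 71, np.float64(0.0974774897938715))
slim (array([ 0.46633359, -0.2655854 ]), 39, np.float64(0.10422731617700087))
```

Emit:
{"name": "apply_moves", "arguments": {
  "targets": [
    [1,-0.001,0.0015,0.025,0,0,0],
    [1,0,0,0.03,0,0,0],
    [1,0,0,0.03,0,0,0],
    [1,0,0,0.02,0,0,0],
    [1,0,0,0.01,0,0,0],
    [1,0,0,0.003,0,0,0],
    [1,0,0,0,0,0,0],
    [0.4,0,0,0,0,0,0],
    [0.4,0,0,0,0,0,0],
    [0.4,0,0,0,0,0,0],
    [0.4,0,0,0,0,0,0],
    [0.4,0,0,0,0,0,0],
    [0.4,0,0,0,0,0,0],
    [0.4,0,0,0,0,0,0],
    [0.4,0,0,0,0,0,0],
    [0.4,0,0,0,0,0,0]
  ],
  "newtons": 20
}}

```text
time_s: 8.55
tcp_pos: [0.4671, -0.2681, 0.1067]
eef_rot: [-180.0, 0.0, 174.7]
contact_force: [0.5, -0.5, 1.2]
gripper_width: 0.0434
gripper_force: 20.0
```

Emit:
{"name": "apply_moves", "arguments": {
  "targets": [
    [0.3,0,0,-0.01,0,0,0],
    [0.3,0,0,-0.025,0,0,0],
    [0.3,0,0,-0.035,0,0,0],
    [0.3,0,0,-0.035,0,0,0],
    [0.3,0,0,-0.02,0,0,0],
    [0.3,-0.0094,0.0357,0,0,0,0],
    [0.3,-0.0094,0.0357,0,0,0,0],
    [0.3,-0.0094,0.0357,0,0,0,0],
    [0.3,-0.0094,0.0357,0,0,0,0],
    [0.3,-0.0094,0.0357,0,0,0,0],
    [0.3,-0.0094,0.0357,0,0,0,0],
    [0.3,-0.0094,0.0357,0,0,0,0],
    [0.3,-0.0094,0.0357,0,0,0,0],
    [0.3,-0.0094,0.0357,0,0,0,0],
    [0.3,-0.0094,0.0357,0,0,0,0],
    [0.3,0,0,0,0,0,0],
    [0.3,0,0,0,0,0,0],
    [0.3,0,0,0,0,0,0]
  ],
  "newtons": 25
}}

```text
time_s: 10.05
tcp_pos: [0.5929, 0.079, 0.2315]
eef_rot: [-180.0, -0.1, 174.8]
contact_force: [0.6, -0.3, -1.1]
gripper_width: 0.0435
gripper_force: 25.0
```

```bash
python3 - <<'E'
from h import *
from plant import *
to([.5942,.0787,.1247])
c=capture("scene");cv2.imwrite("pics/s2.png",cv2.resize(c["frame"][130:230,220:320],None,fx=5,fy=5)[...,::-1])
E
```

```text
t 10.05 tcp [0.5929 0.079  0.2315] rot [-1.7998e+02 -5.0000e-02  1.7478e+02] F [ 0.6 -0.3 -1.1] w 0.04345582975087246 24.952061511576176
shift tool m [-0.0014 -0.0002  0.1068]
```

View pics/s2.png

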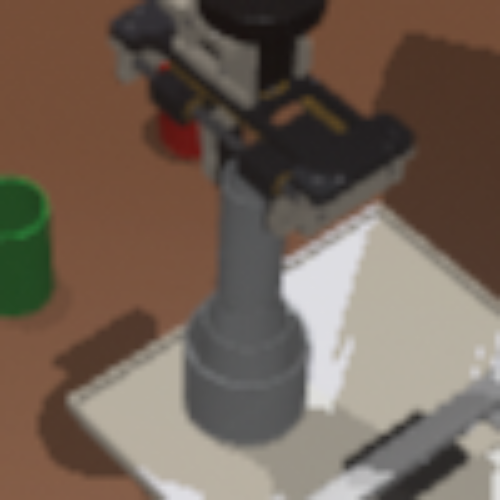

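The slim jar hangs upright over the nested pair, centred at about crop (248,310). I'll lower it.

Emit:
{"name": "apply_moves", "arguments": {
  "targets": [
    [0.3,-0.0012,0,0.01,0,0,0],
    [0.3,0,0,0.015,0,0,0],
    [0.3,0,0,0.02,0,0,0],
    [0.3,0,0,0.02,0,0,0],
    [0.3,0,0,0.02,0,0,0],
    [0.3,0,0,0.013,0,0,0],
    [0.3,0,0,0.005,0,0,0],
    [0.3,0,0,0.002,0,0,0],
    [0.3,0,0,0.001,0,0,0],
    [0.3,0,0,0,0,0,0],
    [0.3,0,0,0,0,0,0]
  ]
}}

```text
time_s: 11.02
tcp_pos: [0.5951, 0.0788, 0.1266]
eef_rot: [180.0, 0.1, 174.7]
contact_force: [0.1, -0.0, -0.8]
gripper_width: 0.0435
gripper_force: 25.0
```

Emit:
{"name": "apply_moves", "arguments": {
  "targets": [
    [0.3,0,0,0.001,0,0,0],
    [0.3,0,0,0.001,0,0,0],
    [0.3,0,0,0.001,0,0,0],
    [0.3,0,0,0,0,0,0]
  ]
}}

```text
time_s: 11.35
tcp_pos: [0.5958, 0.0788, 0.1246]
eef_rot: [180.0, 0.2, 174.8]
contact_force: [-1.9, -1.5, 8.8]
gripper_width: 0.0434
gripper_force: 25.0
```

Emit:
{"name": "apply_moves", "arguments": {
  "targets": [
    [1,0,0,0,0,0,0],
    [1,0,0,0,0,0,0],
    [1,0,0,0,0,0,0],
    [1,0,0,0,0,0,0],
    [1,0,0,0,0,0,0],
    [1,0,0,-0.02,0,0,0],
    [1,0,0,-0.03,0,0,0],
    [1,0,0,-0.035,0,0,0],
    [1,0,0,-0.02,0,0,0],
    [1,0,0,0,0,0,0]
  ]
}}

```text
time_s: 12.18
tcp_pos: [0.5969, 0.0793, 0.233]
eef_rot: [179.8, 0.4, 174.8]
contact_force: [1.0, -0.4, 0.2]
gripper_width: 0.0874
gripper_force: 0.0
```

```bash
python3 - <<'E'
from h import *
from plant import *
for f in("top0.npz","scene0.npz"):
    P=cloud(np.load(f))
    for y0,y1 in((.205,.24),(.25,.285)):
        m=(P[...,2]>.1175)&(P[...,2]<.14)&(P[...,0]>.43)&(P[...,0]<.5)&(P[...,1]>y0)&(P[...,1]<y1);q=P[m]
        print(f,len(q),q.mean(0).round(4),q.min(0).round(4),q.max(0).round(4))
    m=(P[...,2]>.076)&(P[...,2]<.092)&(P[...,0]>.36)&(P[...,0]<.75)&(P[...,1]>.19)&(P[...,1]<.25);q=P[m][:,:2]
    for a,b in((.5,.53),(.6,.63),(.63,.66)):
        s=q[(q[:,0]>a)&(q[:,0]<b)];print("bar",s.mean(0).round(4),s.min(0).round(4),s.max(0).round(4))
for n in("top","scene"):
    c=capture(n);P=cloud(c)
    print(n,jar(P,(.592,.08),.07,.076,.044),jar(P,(.592,.08),.05,.101,.031),jar(P,(.592,.08),.045,.126,.022))
to([.461,.238,.2])
E
```

```text
top0.npz 36 [0.4588 0.2211 0.1237] [0.4456 0.2162 0.1184] [0.4703 0.2254 0.1272]
top0.npz 31 [0.4612 0.2636 0.124 ] [0.4492 0.2601 0.1197] [0.4737 0.2689 0.1265]
bar [0.5146 0.2263] [0.5   0.215] [0.5287 0.2386]
bar [0.6149 0.2162] [0.6001 0.2053] [0.6295 0.2288]
bar [0.6453 0.2132] [0.6318 0.2024] [0.6587 0.2235]
scene0.npz 22 [0.459  0.2254 0.1215] [0.4453 0.2201 0.118 ] [0.4715 0.231  0.1275]
scene0.npz 18 [0.464  0.2672 0.1224] [0.4521 0.2616 0.1184] [0.4743 0.2728 0.1264]
bar [0.514  0.2312] [0.5001 0.2189] [0.5298 0.2428]
bar [0.615  0.2203] [0.6    0.2076] [0.63  0.231]
bar [0.6457 0.2181] [0.631  0.2055] [0.6599 0.2291]h.py:11: RuntimeWarning: Mean of empty slice.
  s=least_squares(lambda x:np.hypot(*(q-x).T)-(ro-.0018),q.mean(0),loss="soft_l1",f_scale=.002)
  ret = um.true_divide(
Traceback (most recent call last):
  File "h.py", line 11, in jar
    s=least_squares(lambda x:np.hypot(*(q-x).T)-(ro-.0018),q.mean(0),loss="soft_l1",f_scale=.002)
ValueError: Initial guess is outside of provided bounds
```

Emit:
{"name": "apply_moves", "arguments": {
  "targets": [
    [1,0,0,0,0,0,0.006],
    [1,0.0251,0.0238,0,0,0,0],
    [1,0.0251,0.0238,0,0,0,0],
    [1,0.0251,0.0238,0,0,0,0],
    [1,0.0251,0.0238,0,0,0,0],
    [1,0.0251,0.0238,0,0,0,0],
    [1,0.0251,0.0238,0,0,0,0],
    [1,0,0,0.02,0,0,0],
    [1,0,0,0,0,0,0],
    [1,0,0,0,0,0,0]
  ]
}}

```text
time_s: 13.07
tcp_pos: [0.4581, 0.2354, 0.206]
eef_rot: [-179.8, -0.1, 174.2]
contact_force: [0.1, -0.2, 0.7]
gripper_width: 0.0875
gripper_force: 0.0
```

```bash
python3 - <<'E'
from h import *
from plant import *
to([.461,.2362,.1085])
print(get_state()["joints"].round(1))
for n in("top","scene"):
    c=capture(n);P=cloud(c)
    cv2.imwrite(f"pics/{n}3.png",cv2.resize(c["frame"][110:290,150:350],(800,720))[:600,...,::-1])
    for h,r in((.076,.044),(.101,.031),(.126,.022)):
        try: print(n,jar(P,(.592,.08),r+.015,h,r))
        except Exception as e: print(n,h,"none")
E
```

```text
t 13.0667 tcp [0.4581 0.2354 0.206 ] rot [-1.7981e+02 -1.5000e-01  1.7423e+02] F [ 0.1 -0.2  0.7] w 0.08746283110954041 0.0
shift tool m [-0.003   0.0014  0.0975]
[  49.1    7.4  -22.4   -0.   -60.4 -144.8]
top (array([0.59149993, 0.0779257 ]), 176, np.float64(0.07565291477675162))
top (array([0.5925635 , 0.07830391]), 91, np.float64(0.1010872143124033))
top (array([0.59321191, 0.077012  ]), 55, np.float64(0.1257805246755639))
scene (array([0.59026605, 0.07820795]), 147, np.float64(0.07446991893576205))
scene (array([0.59357602, 0.0825743 ]), 122, np.float64(0.09987555153140959))
scene (array([0.5946892 , 0.08066166]), 54, np.float64(0.12315057944568475))
```

View pics/scene3.png

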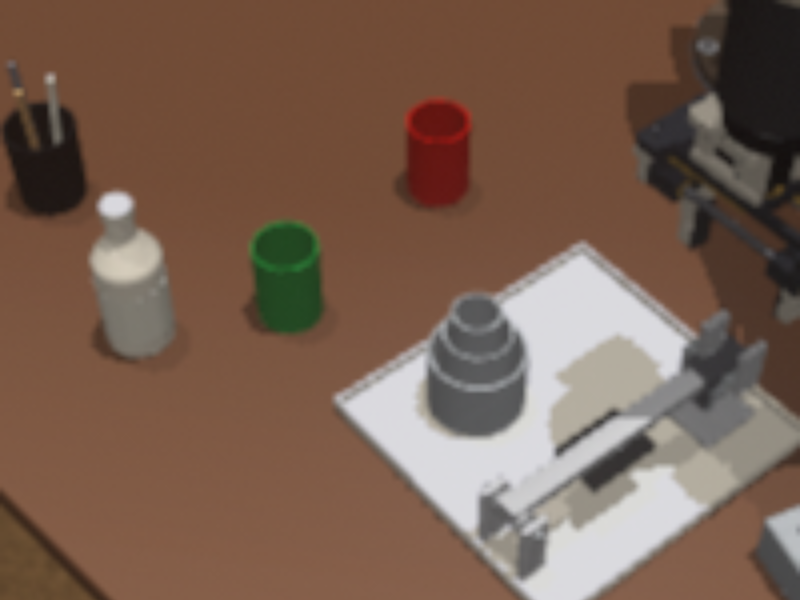

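The three jars at crop (477,370) are nested upright, with rims at 76, 101 and 126 mm as expected. The gripper hangs over the post and tab (about 710–760, 350). I'll go down to the grip point.

Emit:
{"name": "apply_moves", "arguments": {
  "targets": [
    [1,-0.003,0.001,0.015,0,0,0],
    [1,0,0,0.025,0,0,0],
    [1,0,0,0.025,0,0,0],
    [1,0,0,0.02,0,0,0],
    [1,0,0,0.01,0,0,0],
    [1,0,0,0.001,0,0,0],
    [1,0,0,0,0,0,0],
    [1,0,0,0,0,0,0]
  ]
}}

```text
time_s: 13.83
tcp_pos: [0.4632, 0.237, 0.1128]
eef_rot: [179.9, 0.1, 174.2]
contact_force: [1.1, -0.9, 0.9]
gripper_width: 0.0878
gripper_force: 0.0
```

```bash
python3 -c "
from h import *;to([.461,.2362,.108])"
```

```text
t 13.8333 tcp [0.4632 0.237  0.1128] rot [1.7994e+02 7.0000e-02 1.7417e+02] F [ 1.1 -0.9  0.9] w 0.08782290606238592 0.0
shift tool m [ 0.0021 -0.0011  0.0048]
```

Emit:
{"name": "apply_moves", "arguments": {
  "targets": [
    [1,0.001,-0.0005,0.004,0,0,0],
    [1,0,0,0,0,0,0],
    [0.3,0,0,0,0,0,0],
    [0.3,0,0,0,0,0,0],
    [0.3,0,0,0,0,0,0],
    [0.3,0,0,0,0,0,0],
    [0.3,0,0,0,0,0,0],
    [0.3,0,0,0,0,0,0],
    [0.3,0,0,0,0,0,0],
    [0.3,0,0,0,0,0,0],
    [0.3,0,0,0,0,0,0],
    [0.3,0,0,0,0,0,0],
    [0.3,0,0,0,0,0,0]
  ],
  "newtons": 40
}}

```text
time_s: 14.92
tcp_pos: [0.4613, 0.2364, 0.1078]
eef_rot: [180.0, 0.0, 174.2]
contact_force: [-0.6, -1.1, 3.4]
gripper_width: 0.0388
gripper_force: 40.1
```

```bash
python3 -c "
from h import *;to([.461,.2362,.108])"
```

```text
t 14.9167 tcp [0.4613 0.2364 0.1078] rot [1.7997e+02 2.0000e-02 1.7418e+02] F [-0.6 -1.1  3.4] w 0.03875321179565929 40.05318224430084
shift tool m [ 0.0003 -0.0002 -0.0002]
```

Emit:
{"name": "apply_moves", "arguments": {
  "targets": [
    [0.3,-0.0007,0,-0.004,0,0.0111,0],
    [0.3,-0.0007,0,-0.004,0,0.0111,0],
    [0.3,-0.0007,0,-0.004,0,0.0111,0],
    [0.3,-0.0007,0,-0.004,0,0.0111,0],
    [0.3,0,0,0,0,0,0],
    [0.3,0,0,0,0,0,0]
  ]
}}

```text
time_s: 15.42
tcp_pos: [0.4645, 0.236, 0.1231]
eef_rot: [180.0, -4.0, 174.1]
contact_force: [0.0, 0.0, -1.7]
gripper_width: 0.0387
gripper_force: 40.1
```

Emit:
{"name": "apply_moves", "arguments": {
  "targets": [
    [0.3,-0.0015,0,-0.008,0,0.0222,0],
    [0.3,-0.0015,0,-0.008,0,0.0222,0],
    [0.3,-0.0015,0,-0.008,0,0.0222,0],
    [0.3,-0.0015,0,-0.008,0,0.0222,0],
    [0.3,-0.0015,0,-0.008,0,0.0222,0],
    [0.3,-0.0015,0,-0.008,0,0.0222,0],
    [0.3,-0.0015,0,-0.008,0,0.0222,0],
    [0.3,-0.0015,0,-0.008,0,0.0222,0],
    [0.3,-0.0007,0,-0.004,0,0.0111,0],
    [0.3,0,0,0,0,0,0],
    [0.3,0,0,0,0,0,0],
    [0.3,0,0,0,0,0,0],
    [0.3,0,0,0,0,0,0]
  ]
}}

```text
time_s: 16.5
tcp_pos: [0.4902, 0.2335, 0.1868]
eef_rot: [-180.0, -20.9, 174.2]
contact_force: [4.0, -0.7, -6.1]
gripper_width: 0.0384
gripper_force: 40.0
```

```bash
python3 - <<'E'
from h import *
from plant import *
to([.48,.2362,.19])
for n in("top","scene"):
    c=capture(n);P=cloud(c)
    cv2.imwrite(f"pics/{n}4.png",cv2.resize(c["frame"][110:290,150:390],(800,600))[...,::-1])
    for h,r in((.076,.044),(.101,.031),(.126,.022)):
        try: print(n,jar(P,(.592,.08),r+.015,h,r))
        except Exception as e: print(n,h,"none")
E
```

```text
t 16.5 tcp [0.4902 0.2335 0.1868] rot [-180.    -20.89  174.2 ] F [ 4.  -0.7 -6.1] w 0.03836505634052418 40.04488706588745
shift tool m [0.0109 0.0017 0.0007]
top (array([0.59159741, 0.07788009]), 174, np.float64(0.07587684169331543))
top (array([0.59251842, 0.07839938]), 94, np.float64(0.10059312620289218))
top (array([0.59319909, 0.07702029]), 55, np.float64(0.1254621095793529))
scene (array([0.59069725, 0.07861427]), 155, np.float64(0.07427217466732228))
scene (array([0.59340716, 0.08193122]), 112, np.float64(0.10038440967480766))
scene (array([0.59443387, 0.08071182]), 50, np.float64(0.12345662301289995))
```

View pics/scene4.png

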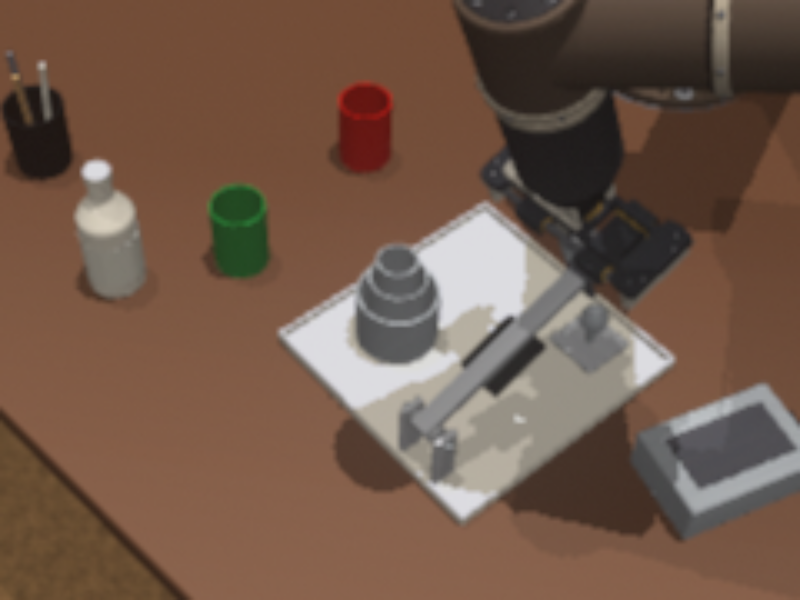

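The bar is raised about 80 mm in the gripper, with the ball bare on its stem at crop (594,320) and the jars still nested. The readings are steady, so I'm handing in.

```bash
python3 -c "
from plant import *;print(close_job())"
```

```text
the job is handed in; nothing more can be done
None
```

I handed the job in at about 16.6 s: the three jars are nested upright in the wide jar on the bare side of the tray, the latch is fully pulled, and the gripper is holding the bar's coupler end about 8 cm up; the bottle, pen cup and cassette were not touched.

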